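# Rehang the guard of an arepa press and test its plunger

### The arm

A 6-joint arm with a two-finger parallel gripper is mounted at the origin on the work surface. World frame = base frame: x ahead of the robot, y to its left, z up, the work surface at z = 0. Lengths are in m, angles in rad, forces in N, time in s.
With the tool pointing down it reaches from about 0.275 to 0.85 m from the base axis. Payload 5.2 kg.
Tool frame: the origin (TCP) lies between the finger pads; the fingertips stand 25 mm ahead of it and the grasp point (between the pads) lies 6 mm ahead of it; z points along the fingers, y is the line along which they close (so a half turn about z gives the same grasp; the last joint's range is limited). The gripper opens to 85 mm and grips with 20 to 120 N. Pads are 22 mm wide; open, the fingers measure 114 mm over their backs; the gripper's body (76 mm by 85 mm) begins 54 mm behind the grasp point. The pads swing forward as they close: fully open they stand 13 mm farther back than shut.
Start: joints at [0.914, 0.259, 1.535, -0, 1.348, -0.203], TCP at [0.241, 0.494, 0.256] pointing down, gripper open.
Joint ranges: [-3.14, 3.14], [-0.91, 2.08], [0.19, 2.58], [-1.22, 4.36], [0.22, 2.71], [-3.12, 3.12]. Speed limits (rad/s): [2.57, 2.57, 3.14, 3.14, 3.14, 3.14].

### API

Orientations are given as a 3x3 rotation matrix whose columns are the frame's x, y, z axes.
In Python, from rig import bot, imaging, job_done gives the robot as it stands. The module is installed in compiled form; this text tells all that it offers.
- The arm moves only by the tool servo_tool, never from a script. Its argument "commands" is a list of rows, each an object of numbers: "x", "y", "z": the shift along the world's x, y, z normalised to -1 to 1, where 1 is 0.025 m; "turn": the turn about the world's z normalised to -1 to 1, where 1 is 5 degrees. A call has 1 to 20 rows; each row shifts and turns the commanded pose from where the row before left it; what a row does not reach is not made up. A row lasts 1/10 s, in which the tool goes at most 50 mm and 8.59 degrees, less where a joint would pass 70% of its speed; a pose out of reach is approached as far as the arm can. A call with a number of a shift or a turn outside -1 to 1 is refused whole. A call with a gripper value outside its range is refused whole. "fingers" is the opening, from 0 (shut) to 1 (fully open), set as the call begins (left out, the last holds). The fingers move at their own pace and stop on an object; "grip_force" is the grip in N (left out, the last holds). Time passes only in rows, so rows that do not move let the fingers close. It gives the time, the measured TCP pose, the force, the opening and the grip force at its end, in the units of the state.
- bot.state(): the state, without advancing time (a new reading comes with each control period).
- imaging.get_image(name): name is "side" or "top" or "wrist"; returns (picture, depth): 420x560x3 uint8, blue, green, red; 420x560 float32, m along the optical axis (not along the pixel's ray), 0 where there is no reading.
- imaging.camera_params(name): a dict with "fx", "fy", "cx", "cy" (pixels), "world_to_cam" (4x4, takes a point from world to camera coordinates); the wrist camera has in their place "hand_eye" (4x4, takes a point from camera to tool coordinates, whose origin is the TCP and whose axes are the flange's). Camera axes: x right, y up, looking along -z (the intrinsics and any distortion apply to the point x, -y, -z); pixel columns grow to the right and rows downward; lengths in m; the calibration is good to about 2 mm. A picture is of the moment at which its call begins: read the wrist's pose just before it. camera_params takes no time and is no camera call.
- job_done(): hands the job in; it is judged then, once.
The state is a dict: "t": time; "joint_pos": joint angles; "joint_velocities": joint speeds; "joint_torque": joint torques, N m; "position": TCP position; "orientation": TCP orientation; "contact_force": force on the tool from outside, world axes, zero at the start; "moment": the same for the moment, N m; "finger_gap": finger opening in m; "grasp_force": force on a finger pad.
Only numpy, scipy, OpenCV 4.12 (cv2) and the standard library are available. Lean on these libraries where they do the work, as an engineer would, in place of code of your own. Each camera call takes 0.05 s, during which the arm holds its last target. There are 200 camera calls.

### The job

The arepa press has just been washed: take its wooden guard leaf out of the drying rack and hang it back on the press, lowering both hinge sockets over the two upright pintles at once until it sits fully down, closed across the front of the press; do not let it drop onto them. Once it hangs there by itself, press the red spring plunger all the way down to its stop, hold it there for a moment, and let it come fully up again. Leave the guard hung and closed, and do not disturb the bowl, salt shaker, spatula or budare.

Things in the scene. Friction and masses are not known exactly. Their poses are not given: they have to be found in the camera images.
- press: Wooden arepa press on a dark board 230 x 230 x 20 mm with a steel C-clamp at its back; fixed. Origin: centre of the board's underside. x points from the front (guard side) to the back, y to the hinge side, z up. Beam top 130 mm high, beam front at x +7 mm. Hinge post 20 x 20 mm, 135 mm high, at x -35, y +78. Stop post 20 x 20 mm, 80 mm high, at x -60, y -55, 8 mm behind the closed guard.
- pintle_low (a point): Foot of the lower pintle: centre of the top of its round shoulder (22 mm diameter, 10 mm thick), 42 mm above the counter; press frame x -85, y +78 mm. The pintle is a vertical steel pin, 8 mm in diameter, standing 22 mm above this point, its top 8 mm tapered. A steel bracket joins it to the hinge post behind.
- pintle_high (a point): Foot of the upper pintle, equal to the lower and 90 mm straight above it. Its shoulder and bracket (10 mm thick) bar the way straight down to the lower pin: bring the leaf in level from the front of the press (along press +x) with its sockets 25 to 55 mm above their seats, so that the lower one passes between lower pin and upper bracket, then lower it.
- closed_mark (a point): The point where leaf_edge lies when the guard is hung and closed (exactly parallel to the press's y axis): press frame x -85, y -65, z 100 mm. Same axes as the press.
- leaf: The loose guard leaf: upright brown wooden board, 14 mm thick (its x), 130 mm wide (its y), 140 mm high (its z), about 0.22 kg, with two steel hinge sockets beyond its +y edge. Origin: centre of the board's underside, 12 mm above the counter while it stands upright in the rack. Hung and closed, its axes are parallel to the press's and its underside is 30 mm above the counter.
- leaf_centre (a point): Centre of the leaf's board, half-way up (70 mm below its top edge), same axes as the leaf. Take the leaf from above by its plain top edge, fingers closing along its x (14 mm).
- leaf_edge (a point): Middle of the leaf's free (-y) edge: leaf frame y -65 mm, 70 mm above the underside.
- socket_low (a point): Lower hinge socket: open vertical tube, outside diameter 22 mm, hole 14 mm, 18 mm high; this point is the centre of its lower mouth, leaf frame y +78 mm, 12 mm above the leaf's underside. It comes to rest at pintle_low (play about 3 mm all round).
- socket_high (a point): Upper hinge socket, equal to the lower one and 90 mm above it; rests at pintle_high.
- rack: Small wooden drying rack, base 130 x 150 x 12 mm, fixed. Origin: centre of its underside. The slot between two pairs of steel rails (90 mm long along y, tops 59 mm above the counter, 17 mm apart) holds the leaf; low wooden pegs (51 mm high) stand at x +-50 mm. Lift the leaf at least 60 mm to clear the rails.
- plunger (a joint): Travel of the plunger: 0 m when up, 0.028 m when down on its stop. The spring resists with about 5 N at the top and 12 N at the stop, and brings it up again when let go.
- plunger_top (a point): Centre of the flat top of the plunger's red head (48 mm diameter, flat part 40 mm), 188 mm above the counter when up; press frame x +30, y 0. Moves straight down with the plunger.
- bowl: Blue plastic bowl, 150 mm across, 60 mm high. Origin: centre of underside. Bystander.
- shaker: Glass salt shaker with steel cap, 46 mm across, 80 mm high. Origin: centre of underside. Bystander.
- spatula: Bamboo spatula, 280 mm long, lying flat on the far side of the work. Origin: on the underside near the middle. Bystander.
- budare: Heavy round dark iron griddle, 260 mm across, with a short handle. Origin: centre of underside. Bystander.
There are look-alikes about, which are no part of the job. There is more than one size of the leaf; the job needs the middle-sized.

How it is judged:
On the way, in this order (a step that is already met when the one before it is completed fails the run):
1. The guard leaf is hung: both sockets fully down on their pintles, leaf closed across the front, and let go (distance between socket_low and pintle_low below 0.008 m and distance between socket_high and pintle_high below 0.008 m and distance between leaf_edge and closed_mark below 0.035 m and contact force between the fingers and leaf below 0.1 N), for 0.3 s.
2. The plunger is pressed down to its stop and held, with the guard hung (distance between socket_low and pintle_low below 0.008 m and distance between socket_high and pintle_high below 0.008 m and value of joint plunger above 0.0255 m), for 0.3 s.
At the end, for the whole second after the job is handed in: Both hinge sockets sit on their pintles (each within 8 mm of its seat), the leaf upright and at rest, its free edge within 35 mm of the closed position, released; the plunger has been to within 2.5 mm of its stop for 0.3 s after the leaf was hung, and is up again (within 3 mm) (all of step 1 and value of joint plunger below 0.003 m and angle between leaf's own z axis and vertical below 0.08 rad and linear speed of leaf below 0.03 m/s); the robot touches nothing.
It fails at once if The leaf is let go while over the pintles but not yet down (dropped on) (horizontal distance between socket_high and pintle_high below 0.015 m and z of socket_high in the frame of pintle_high between 0.012 and 0.1 m and contact force between the fingers and leaf below 0.05 N).
It fails at once if The bowl, salt shaker, spatula or budare is shoved or the shaker tipped (distance of any of bowl, shaker, spatula, budare from where it was at the start of the episode above 0.03 m or angle between shaker's own z axis and vertical above 0.5 rad).
It also fails if it takes over 53 s, if anything falls off the work surface, if the arm or the gripper's body presses on something with over 40 N, if the wrist force passes 120 N, or if a joint passes its speed limit or range.

## Working session

There is one attempt and no reset: what is moved stays moved. The work goes in short steps, Python scripts to look and compute and a tool call to move; the robot and the scene stay as the last step left them, time stands still between calls to the robot, and variables do not carry over. Pictures are saved under pics/ and viewed, at most 10 in all, crops included, and the job is handed in when it is done.

Besides the shell and the picture viewer there is one more tool, called after "Call:" by a JSON object that holds its "name" and its "arguments". servo_tool: Moves the arm, as the interface text tells. Its arguments: {"type":"object","properties":{"commands":{"type":"array"},"fingers":{"type":"number"},"grip_force":{"type":"number"}},"required":["commands"]}

```bash
mkdir -p pics
cat > h.py <<'E'
import numpy as np, cv2
from rig import bot, imaging
def cam(name,T=None):
    p=imaging.camera_params(name)
    if 'world_to_cam' in p: c2w=np.linalg.inv(np.array(p['world_to_cam']))
    else:
        s=bot.state() if T is None else T
        W=np.eye(4);W[:3,:3]=s['orientation'];W[:3,3]=s['position'];c2w=W@np.array(p['hand_eye'])
    return p,c2w
def cloud(name,d,T=None):
    p,c=cam(name,T); v,u=np.mgrid[:d.shape[0],:d.shape[1]]
    P=np.stack([(u-p['cx'])/p['fx']*d,-(v-p['cy'])/p['fy']*d,-d],-1)
    return P@c[:3,:3].T+c[:3,3]
def ray(name,u,v,z,T=None):
    p,c=cam(name,T); r=c[:3,:3]@np.array([(u-p['cx'])/p['fx'],-(v-p['cy'])/p['fy'],-1]); o=c[:3,3]
    return o+r*(z-o[2])/r[2]
E
python3 - <<'E'
from h import *
for n in('side','top'):
    s=bot.state();i,d=imaging.get_image(n);cv2.imwrite(f'pics/{n}.png',i);np.savez(f'{n}.npz',i=i,d=d)
    p,c=cam(n);print(n,{k:v for k,v in p.items() if k!='world_to_cam'},c.round(3).tolist(),(d>0).mean())
print(s)
print(imaging.camera_params('wrist'))
E
```

```text
side {'fx': 532.0719659766085, 'fy': 532.0719659766085, 'cx': 278.8382020211853, 'cy': 209.92738556187214} [[0.958, 0.163, -0.237, 0.162], [-0.288, 0.585, -0.758, -1.173], [0.015, 0.795, 0.607, 1.101], [0.0, 0.0, 0.0, 1.0]] 0.9786649659863945
top {'fx': 528.3170544386951, 'fy': 528.3170544386951, 'cx': 281.34206869987105, 'cy': 206.3191260219916} [[-0.067, 0.975, -0.212, 0.201], [-0.998, -0.066, 0.015, 0.039], [0.001, 0.213, 0.977, 1.755], [0.0, 0.0, 0.0, 1.0]] 0.996109693877551
{'t': 0.05, 'joint_pos': array([ 9.14199931e-01,  2.59333592e-01,  1.53605061e+00,  1.10884648e-05,
        1.34799978e+00, -2.02809393e-01]), 'joint_velocities': array([-0.00071649, -0.00111712, -0.00099498, -0.00280201,  0.00259257,
       -0.00018625]), 'joint_torque': array([ 4.03828701e-03, -4.47357130e+01, -2.91566634e+01, -3.49696929e-04,
        6.02254760e-03,  1.16133441e-05]), 'position': array([0.24079452, 0.49396896, 0.25549274]), 'orientation': array([[-8.98792151e-01,  4.38373647e-01, -1.10203871e-03],
       [ 4.38374875e-01,  8.98791118e-01, -1.41226694e-03],
       [ 3.71401994e-04, -1.75244052e-03, -9.99998396e-01]]), 'contact_force': array([ 0.11103018, -0.1838811 , -1.19647291]), 'moment': array([ 0.02159052, -0.00909199,  0.02676489]), 'grasp_force': 0.0, 'finger_gap': 0.08587840710623876}
{'fx': 360.6571851947655, 'fy': 360.6571851947655, 'cx': 282.8923902299348, 'cy': 209.09415868646622, 'hand_eye': array([[ 1.03485961e-03,  9.50071328e-01,  3.12031089e-01,
         8.11648495e-02],
       [ 9.99999274e-01, -7.90606144e-04, -9.09289609e-04,
         8.97356124e-04],
       [-6.17196291e-04,  3.12031803e-01, -9.50071457e-01,
        -1.17748038e-01],
       [ 0.00000000e+00,  0.00000000e+00,  0.00000000e+00,
         1.00000000e+00]])}
```

View pics/top.png

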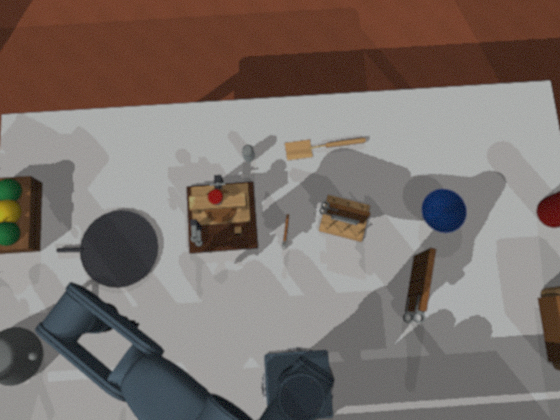

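View pics/side.png

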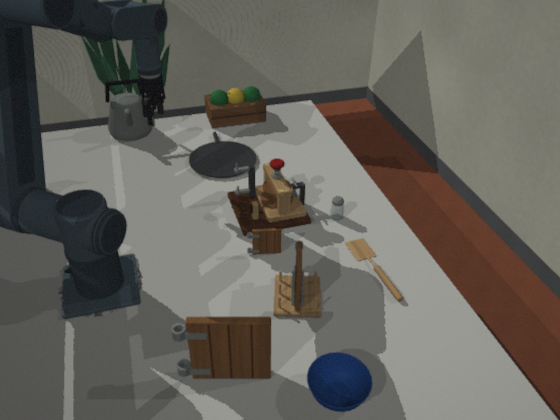

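The top view shows the press at (222,215), with its hinge hardware at (195,232). The rack is at (345,218), holding the upright leaf with its sockets at the left, near (323,207). The small leaf is at (286,230) and the large one lies at (420,280). The side view agrees. Next I'll measure both from the depth images.

Run:
```python
from h import *
D={n:np.load(n+'.npz') for n in('top','side')}
C={n:cloud(n,D[n]['d']) for n in D}
t=C['top']
def show(u,v):print((u,v),t[v,u].round(3))
for q in((222,215),(345,218),(60,380)):show(*q)
# leaf top edge: z .14-.16 in rack area
for n in('top','side'):
    P=C[n]; c=t[218,345]
    m=(abs(P[...,0]-c[0])<.13)&(abs(P[...,1]-c[1])<.13)&(P[...,2]>.145)&(P[...,2]<.162)
    Q=P[m];r=cv2.minAreaRect((Q[:,:2]*1000).astype(np.float32));print(n,'leaf top',len(Q),Q.mean(0).round(4),r)
    print('fit',cv2.fitLine((Q[:,:2]*1000).astype(np.float32),cv2.DIST_HUBER,0,.01,.01).ravel().round(3))
# press board z~.02
c=t[215,222]
for n in('top','side'):
    P=C[n];I=D[n]['i'].astype(int)
    near=(abs(P[...,0]-c[0])<.17)&(abs(P[...,1]-c[1])<.17)
    for lab,lo,hi in(('board',.013,.027),('beam',.122,.138),('red',.17,.2)):
        m=near&(P[...,2]>lo)&(P[...,2]<hi);Q=P[m]
        if len(Q)>5:print(n,lab,len(Q),Q.mean(0).round(4),cv2.minAreaRect((Q[:,:2]*1000).astype(np.float32)))
    red=near&(I[...,2]>110)&(I[...,1]<50)&(I[...,0]<60);Q=P[red];print('redmask',len(Q),Q.mean(0).round(4),Q[:,2].max(), np.argwhere(red).mean(0))
im=D['top']['i']
a=cv2.resize(im[160:270,170:390],(792,396),interpolation=cv2.INTER_CUBIC)
cv2.imwrite('pics/tc.png',a)
a=cv2.resize(D['side']['i'][140:330,210:350],(590,800)[:2] if 0 else (442,600),interpolation=cv2.INTER_CUBIC);cv2.imwrite('pics/sc.png',a)
```

```text
(222, 215) [0.545 0.205 0.099]
(345, 218) [ 0.517 -0.192  0.056]
(60, 380) [0.067 0.749 0.004]
top leaf top 192 [ 0.5263 -0.1955  0.1522] ((525.9413452148438, -195.41094970703125), (129.25033569335938, 17.02845001220703), 72.368408203125)
fit [ 3.10000e-01  9.51000e-01  5.25845e+02 -1.96722e+02]
side leaf top 206 [ 0.5228 -0.2012  0.1526] ((523.8799438476562, -198.02880859375), (134.23788452148438, 13.73483943939209), 71.71965789794922)
fit [ 3.24000e-01  9.46000e-01  5.22701e+02 -2.02954e+02]
top board 1902 [0.5132 0.203  0.0201] ((545.8256225585938, 216.1130828857422), (300.1335754394531, 291.57666015625), 3.1077516078948975)
top beam 744 [0.5727 0.2241 0.1302] ((537.316162109375, 214.29721069335938), (146.3683319091797, 179.0286865234375), 1.6690361499786377)
top red 191 [0.5858 0.2148 0.1875] ((587.178955078125, 214.97048950195312), (43.66968536376953, 48.7283821105957), 86.73192596435547)
redmask 140 [0.5861 0.2161 0.1882] 0.2005908466908295 [196.43571429 214.65      ]
side board 1263 [0.5114 0.1781 0.0212] ((559.0538940429688, 215.010986328125), (237.0812225341797, 241.10935974121094), 89.83993530273438)
side beam 471 [0.5612 0.2162 0.1309] ((559.3631591796875, 234.57650756835938), (111.9491958618164, 226.6304168701172), 33.683719635009766)
side red 133 [0.5828 0.2097 0.1864] ((583.5309448242188, 214.6554412841797), (45.8167839050293, 46.3687858581543), 16.84939956665039)
redmask 52 [0.5824 0.2134 0.1893] 0.193265062492747 [161.59615385 275.76923077]
```

View pics/tc.png

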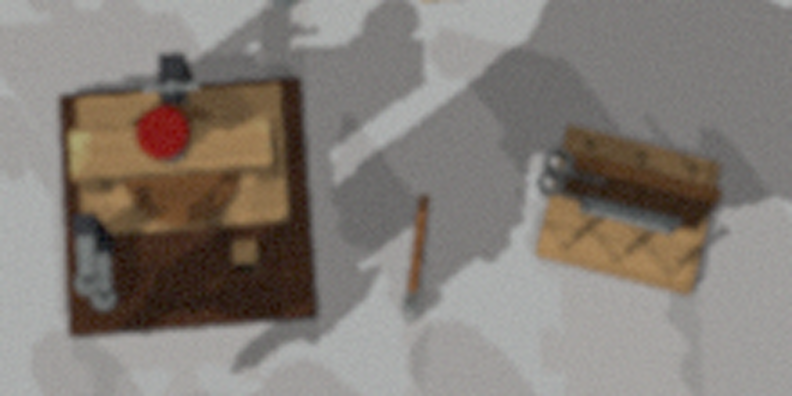

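View pics/sc.png

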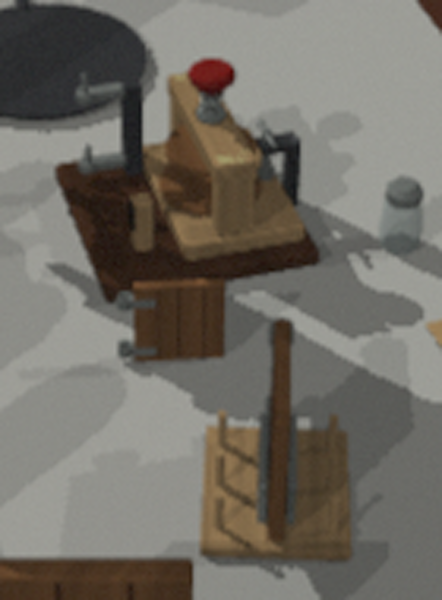

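The top crop shows the press with its hinge brackets at crop (95,265), the red head at (165,132), the small leaf at (415,255) and the rack leaf's sockets at (555,170). The side crop confirms the rack leaf stands upright and its top is at z≈0.152, as expected. The estimates are:
- **Leaf:** centre (0.525,-0.197), yaw about -18°.
- **Plunger:** (0.585,0.214).
- **Press:** yaw near 0.

I'll fly over the press and look at the pintles with the wrist camera.

Call:
{"name": "servo_tool", "arguments": {"commands": [{"x":0.65,"y":-0.84,"z":0.3,"turn":-0.91},{"x":0.65,"y":-0.84,"z":0.3,"turn":-0.91},{"x":0.65,"y":-0.84,"z":0.3,"turn":-0.91},{"x":0.65,"y":-0.84,"z":0.3,"turn":-0.91},{"x":0.65,"y":-0.84,"z":0.3,"turn":-0.91},{"x":0.65,"y":-0.84,"z":0.2,"turn":-0.91},{"x":0.65,"y":-0.84,"z":0.2,"turn":-0.91},{"x":0.65,"y":-0.84,"z":0.2,"turn":-0.91},{"x":0.65,"y":-0.84,"z":0.2,"turn":-0.91},{"x":0.65,"y":-0.84,"z":0.2,"turn":-0.91},{"x":0.65,"y":-0.84,"z":0.1,"turn":-0.91},{"x":0.65,"y":-0.84,"z":0.1,"turn":-0.91},{"x":0.65,"y":-0.84,"z":0.1,"turn":-0.91},{"x":0.65,"y":-0.84,"z":0.1,"turn":-0.91},{},{},{}], "fingers": 1, "grip_force": 60}}

```text
schema error: expected keys x, y, z, turn
```

Run:
```python
from h import *
s=bot.state();i,d=imaging.get_image('wrist');cv2.imwrite('pics/w1.png',i);np.savez('w1.npz',i=i,d=d,position=s['position'],orientation=s['orientation'])
P=cloud('wrist',d,s)
I=i.astype(int)
m=(I[...,2]>110)&(I[...,1]<60)&(I[...,0]<60);print('red',m.sum(),P[m].mean(0),s['position'],s['t'])
for lab,lo,hi in(('top of pin',.146,.158),('beam',.125,.137),('hi',.13,.138),('board',.012,.028),('red',.18,.195)):
    q=(P[...,2]>lo)&(P[...,2]<hi);Q=P[q];print(lab,len(Q),Q.mean(0).round(4) if len(Q) else '',cv2.minAreaRect((Q[:,:2]*1000).astype(np.float32)) if len(Q)>5 else '')
```

```text
red 0 [nan nan nan] [0.24084565 0.49399417 0.25555185] 0.1
top of pin 0  
beam 0  
hi 0  
board 6433 [0.4421 0.5281 0.0143] ((454.45501708984375, 486.58013916015625), (225.8338165283203, 475.6347961425781), 0.20283061265945435)
red 0  <stdin>:5: RuntimeWarning: Mean of empty slice.
  ret = um.true_divide(
```

View pics/w1.png

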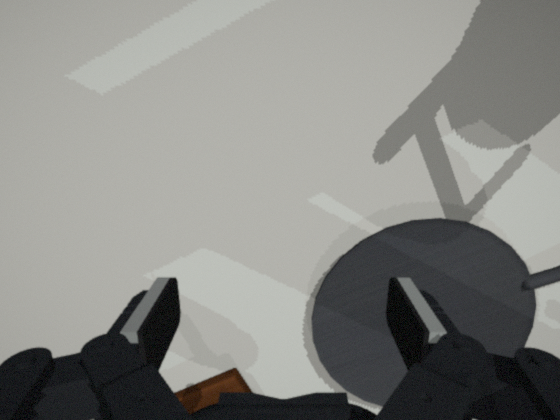

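The move was refused because every row needs all four keys, so this picture shows only the start view: budare at (430,310) and fingers at (150,330) and (420,330). I'll resend the full rows.

Call:
{"name": "servo_tool", "arguments": {"commands": [{"x":0.65,"y":-0.84,"z":0.3,"turn":-0.91},{"x":0.65,"y":-0.84,"z":0.3,"turn":-0.91},{"x":0.65,"y":-0.84,"z":0.3,"turn":-0.91},{"x":0.65,"y":-0.84,"z":0.3,"turn":-0.91},{"x":0.65,"y":-0.84,"z":0.3,"turn":-0.91},{"x":0.65,"y":-0.84,"z":0.2,"turn":-0.91},{"x":0.65,"y":-0.84,"z":0.2,"turn":-0.91},{"x":0.65,"y":-0.84,"z":0.2,"turn":-0.91},{"x":0.65,"y":-0.84,"z":0.2,"turn":-0.91},{"x":0.65,"y":-0.84,"z":0.2,"turn":-0.91},{"x":0.65,"y":-0.84,"z":0.1,"turn":-0.91},{"x":0.65,"y":-0.84,"z":0.1,"turn":-0.91},{"x":0.65,"y":-0.84,"z":0.1,"turn":-0.91},{"x":0.65,"y":-0.84,"z":0.1,"turn":-0.91},{"x":0,"y":0,"z":0,"turn":0},{"x":0,"y":0,"z":0,"turn":0},{"x":0,"y":0,"z":0,"turn":0}], "fingers": 1, "grip_force": 60}}

```text
t: 1.85
position: [0.468, 0.2008, 0.3285]
orientation: [[-0.006, 1.0, -0.001], [1.0, 0.006, 0.0], [0.0, -0.001, -1.0]]
contact_force: [0.8, 0.2, 0.5]
finger_gap: 0.0855
grasp_force: 0.0
```

Run:
```python
from h import *
s=bot.state();i,d=imaging.get_image('wrist');cv2.imwrite('pics/w2.png',i);np.savez('w2.npz',i=i,d=d,position=s['position'],orientation=s['orientation'])
P=cloud('wrist',d,s)
for lab,lo,hi in(('top of pin',.146,.158),('beam',.125,.137),('shoulder',.128,.140),('red',.18,.195)):
    q=(P[...,2]>lo)&(P[...,2]<hi)
    if lab in('shoulder','top of pin'): q&=(P[...,0]<.5)
    Q=P[q];print(lab,len(Q),Q.mean(0).round(4) if len(Q) else '',np.argwhere(q).mean(0)[::-1] if len(Q) else '',cv2.minAreaRect((Q[:,:2]*1000).astype(np.float32)) if len(Q)>5 else '')
```

```text
top of pin 81 [0.469  0.2946 0.1502] [285.80246914  74.04938272] ((468.739501953125, 294.7336730957031), (6.993253231048584, 7.307533264160156), 0.4229564964771271)
beam 10271 [0.5665 0.2416 0.1307] [396.88044007 137.59672865] ((533.7262573242188, 217.63926696777344), (147.3438720703125, 177.7000732421875), 1.0934762954711914)
shoulder 945 [0.4789 0.295  0.1322] [297.86031746  74.55555556] ((479.3027648925781, 294.9741516113281), (41.42891311645508, 20.752925872802734), 0.4256941080093384)
red 3198 [0.5827 0.2201 0.1874] [439.70888055 180.68261413] ((584.5744018554688, 218.7339630126953), (47.17325210571289, 46.736907958984375), 45.334510803222656)
```

View pics/w2.png

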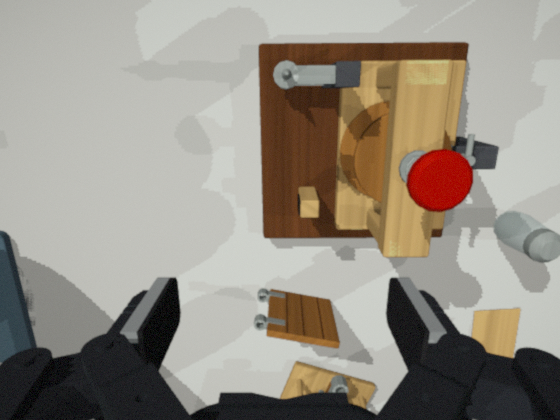

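The view from above the press is clear: upper pin at (286,74), bracket running right to the post at (348,74), red head at (440,180), and the front edge of the board at column ~262. That puts the pin at (0.469,0.2947). The plunger-to-pin vector gives a press yaw of about +0.7°. Now I'll go above the rack leaf.

Call:
{"name": "servo_tool", "arguments": {"commands": [{"x":0.134,"y":-0.936,"z":-0.07,"turn":-0.218},{"x":0.134,"y":-0.936,"z":-0.07,"turn":-0.218},{"x":0.134,"y":-0.936,"z":-0.07,"turn":-0.218},{"x":0.134,"y":-0.936,"z":-0.07,"turn":-0.218},{"x":0.134,"y":-0.936,"z":-0.07,"turn":-0.218},{"x":0.134,"y":-0.936,"z":-0.07,"turn":-0.218},{"x":0.134,"y":-0.936,"z":-0.07,"turn":-0.218},{"x":0.134,"y":-0.936,"z":-0.07,"turn":-0.218},{"x":0.134,"y":-0.936,"z":-0.07,"turn":-0.218},{"x":0.134,"y":-0.936,"z":-0.07,"turn":-0.218},{"x":0.134,"y":-0.936,"z":-0.07,"turn":-0.218},{"x":0.134,"y":-0.936,"z":-0.07,"turn":-0.218},{"x":0.134,"y":-0.936,"z":-0.07,"turn":-0.218},{"x":0.134,"y":-0.936,"z":-0.07,"turn":-0.218},{"x":0.134,"y":-0.936,"z":-0.07,"turn":-0.218},{"x":0.134,"y":-0.936,"z":-0.07,"turn":-0.218},{"x":0.134,"y":-0.936,"z":-0.07,"turn":-0.218},{"x":0,"y":0,"z":0,"turn":0},{"x":0,"y":0,"z":0,"turn":0},{"x":0,"y":0,"z":0,"turn":0}]}}

```text
t: 3.9
position: [0.5255, -0.1961, 0.2991]
orientation: [[0.311, 0.95, -0.0], [0.95, -0.311, 0.001], [0.001, -0.0, -1.0]]
contact_force: [-0.0, 0.1, -0.1]
finger_gap: 0.0858
grasp_force: 0.0
```

Run:
```python
from h import *
s=bot.state();i,d=imaging.get_image('wrist');cv2.imwrite('pics/w3.png',i);np.savez('w3.npz',i=i,d=d,position=s['position'],orientation=s['orientation'])
P=cloud('wrist',d,s);print(s['position'],s['orientation'].round(4).tolist())
for lab,lo,hi in(('leaf top',.147,.158),('sockets',.126,.140)):
    q=(P[...,2]>lo)&(P[...,2]<hi);q[330:]=0
    Q=P[q];print(lab,len(Q),Q.mean(0).round(4),np.argwhere(q).mean(0)[::-1],cv2.minAreaRect((Q[:,:2]*1000).astype(np.float32)),cv2.fitLine((Q[:,:2]*1000).astype(np.float32),cv2.DIST_HUBER,0,.01,.01).ravel().round(3))
```

```text
[ 0.52552925 -0.19608837  0.2991417 ] [[0.3112, 0.9503, -0.0001], [0.9503, -0.3112, 0.0006], [0.0005, -0.0003, -1.0]]
leaf top 2936 [ 0.5266 -0.189   0.152 ] [282.47309264 191.28950954] ((524.9370727539062, -193.71737670898438), (129.8101043701172, 14.536808013916016), 71.43978118896484) [ 3.18000e-01  9.48000e-01  5.26672e+02 -1.88791e+02]
sockets 605 [ 0.548  -0.1246  0.1317] [282.92231405  99.47107438] ((544.0164794921875, -136.58628845214844), (57.4589729309082, 21.186702728271484), 71.4721908569336) [ 4.78000e-01  8.78000e-01  5.46932e+02 -1.25219e+02]
```

View pics/w3.png

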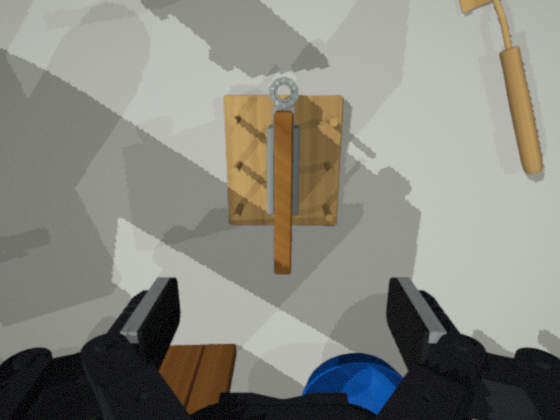

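The leaf is directly below: its top edge runs from (283,112) to (283,272), with the socket ring at (285,92). Its centre is (0.525,-0.194), yaw -18.5°, and the top is 130×14.5 mm at z 0.152, which matches the middle-sized leaf. Descending to grip.

Call:
{"name": "servo_tool", "arguments": {"commands": [{"x":0,"y":0.08,"z":-0.8,"turn":-0.08},{"x":0,"y":0,"z":-0.8,"turn":0},{"x":0,"y":0,"z":-0.8,"turn":0},{"x":0,"y":0,"z":-0.8,"turn":0},{"x":0,"y":0,"z":-0.8,"turn":0},{"x":0,"y":0,"z":-0.8,"turn":0},{"x":0,"y":0,"z":-0.8,"turn":0},{"x":0,"y":0,"z":-0.64,"turn":0},{"x":0,"y":0,"z":0,"turn":0},{"x":0,"y":0,"z":0,"turn":0}]}}

```text
t: 4.95
position: [0.5257, -0.1948, 0.1435]
orientation: [[0.318, 0.948, 0.0], [0.948, -0.318, 0.0], [0.0, 0.0, -1.0]]
contact_force: [0.3, 0.4, -0.3]
finger_gap: 0.0852
grasp_force: 0.0
```

Call:
{"name": "servo_tool", "arguments": {"commands": [{"x":0,"y":0,"z":0,"turn":0},{"x":0,"y":0,"z":0,"turn":0},{"x":0,"y":0,"z":0,"turn":0},{"x":0,"y":0,"z":0,"turn":0},{"x":0,"y":0,"z":0,"turn":0},{"x":0,"y":0,"z":0,"turn":0},{"x":0,"y":0,"z":0,"turn":0},{"x":0,"y":0,"z":0,"turn":0},{"x":0,"y":0,"z":0,"turn":0},{"x":0,"y":0,"z":0,"turn":0}], "fingers": 0, "grip_force": 60}}

```text
t: 5.95
position: [0.5258, -0.1957, 0.1434]
orientation: [[0.319, 0.948, 0.001], [0.948, -0.319, -0.0], [-0.0, 0.001, -1.0]]
contact_force: [-0.7, -0.6, 4.4]
finger_gap: 0.0131
grasp_force: 59.8
```

Gripped: gap 13 mm, 60 N. Lifting.

Call:
{"name": "servo_tool", "arguments": {"commands": [{"x":0,"y":0,"z":0.4,"turn":0},{"x":0,"y":0,"z":0.8,"turn":0},{"x":0,"y":0,"z":0.8,"turn":0},{"x":0,"y":0,"z":0.8,"turn":0},{"x":0,"y":0,"z":0.8,"turn":0},{"x":0,"y":0,"z":0.8,"turn":0},{"x":0,"y":0,"z":0.4,"turn":0},{"x":0,"y":0,"z":0,"turn":0}]}}

```text
t: 6.75
position: [0.5259, -0.1956, 0.2642]
orientation: [[0.319, 0.948, 0.002], [0.948, -0.319, -0.001], [-0.0, 0.002, -1.0]]
contact_force: [0.3, -0.1, -2.8]
finger_gap: 0.0129
grasp_force: 59.3
```

Call:
{"name": "servo_tool", "arguments": {"commands": [{"x":-0.3,"y":0.3,"z":0,"turn":0.1},{"x":-0.5,"y":0.6,"z":0,"turn":0.22},{"x":-0.5,"y":0.9,"z":0,"turn":0.22},{"x":-0.5,"y":0.96,"z":0,"turn":0.22},{"x":-0.5,"y":0.96,"z":0,"turn":0.22},{"x":-0.5,"y":0.96,"z":0,"turn":0.22},{"x":-0.5,"y":0.96,"z":0,"turn":0.22},{"x":-0.5,"y":0.96,"z":0,"turn":0.22},{"x":-0.5,"y":0.96,"z":0,"turn":0.22},{"x":-0.5,"y":0.96,"z":0,"turn":0.22},{"x":-0.5,"y":0.96,"z":0,"turn":0.22},{"x":-0.5,"y":0.96,"z":0,"turn":0.22},{"x":-0.2,"y":0.96,"z":0,"turn":0.22},{"x":0,"y":0.96,"z":0,"turn":0.22},{"x":0,"y":0.96,"z":0,"turn":0.22},{"x":0,"y":0.96,"z":0,"turn":0.22},{"x":0,"y":0.96,"z":0,"turn":0.22},{"x":0,"y":0.8,"z":0,"turn":0.22},{"x":0,"y":0.4,"z":0,"turn":0},{"x":0,"y":0,"z":0,"turn":0}]}}

```text
t: 8.75
position: [0.3744, 0.2161, 0.262]
orientation: [[-0.012, 1.0, -0.002], [1.0, 0.012, -0.001], [-0.0, -0.002, -1.0]]
contact_force: [1.0, 0.1, -2.5]
finger_gap: 0.0131
grasp_force: 59.2
```

Call:
{"name": "servo_tool", "arguments": {"commands": [{"x":0,"y":0,"z":-0.6,"turn":0},{"x":0,"y":0,"z":-0.8,"turn":0},{"x":0,"y":0,"z":-0.7,"turn":0},{"x":0,"y":0,"z":-0.34,"turn":0},{"x":0,"y":0,"z":0,"turn":0},{"x":0,"y":0,"z":0,"turn":0},{"x":0,"y":0,"z":0,"turn":0}]}}

```text
t: 9.45
position: [0.3762, 0.2155, 0.203]
orientation: [[-0.01, 1.0, 0.002], [1.0, 0.01, 0.0], [0.0, 0.002, -1.0]]
contact_force: [0.8, 0.3, -2.3]
finger_gap: 0.0131
grasp_force: 59.1
```

Run:
```python
from h import *
s=bot.state();i,d=imaging.get_image('wrist');cv2.imwrite('pics/w4.png',i);np.savez('w4.npz',i=i,d=d,position=s['position'],orientation=s['orientation'])
P=cloud('wrist',d,s);print(s['position'],s['orientation'].round(4).tolist())
pz=s['position'][2]
for lab,lo,hi,x0,x1 in(('leaf top',pz+.003,pz+.015,.34,.41),('socket',pz-.018,pz-.004,.34,.41),('pin',.146,.16,.44,.49),('shoulder',.128,.138,.44,.51)):
    q=(P[...,2]>lo)&(P[...,2]<hi)&(P[...,0]>x0)&(P[...,0]<x1)&(P[...,1]>.2);
    Q=P[q];print(lab,len(Q),Q.mean(0).round(4) if len(Q) else '',np.argwhere(q).mean(0)[::-1].round(1),cv2.minAreaRect((Q[:,:2]*1000).astype(np.float32)) if len(Q)>5 else '')
```

```text
[0.37620889 0.21551453 0.20295388] [[-0.0097, 1.0, 0.0017], [1.0, 0.0097, 0.0004], [0.0004, 0.0017, -1.0]]
leaf top 10770 [0.3753 0.2428 0.2117] [282.5 257.6] ((371.8448791503906, 240.0318603515625), (41.119171142578125, 82.5001220703125), 15.68784236907959)
socket 3731 [0.375  0.2755 0.1917] [282.4 148. ] ((375.145751953125, 264.6786804199219), (40.534271240234375, 84.09822082519531), 0.5624488592147827)
pin 267 [0.4675 0.295  0.15  ] [487.1  97.7] ((467.48126220703125, 295.0331726074219), (7.565518856048584, 5.820683479309082), 88.26002502441406)
shoulder 3260 [0.4848 0.2953 0.1323] [502.6  96.7] ((483.9141540527344, 295.10675048828125), (52.134071350097656, 21.698137283325195), 0.17427295446395874)
```

View pics/w4.png

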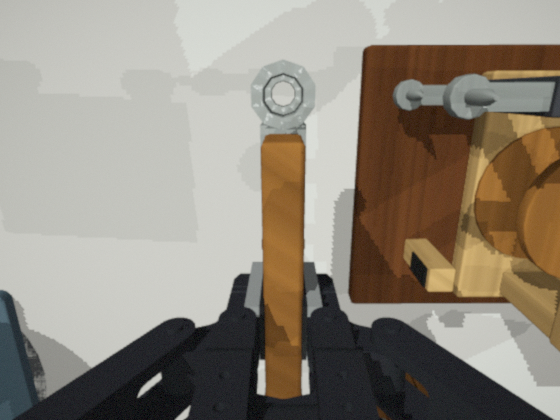

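The leaf is held square in front of the press: socket ring centred near (283,94), board top from (283,135) down, upper pin near (480,97), lower pin near (410,96). The socket's height offset is about 42 mm, inside the entry window. I'll fit the ring centre precisely.

Run:
```python
from h import *
f=np.load('w4.npz');i=f['i'];d=f['d'];P=cloud('wrist',d,f)
q=(P[...,2]>.184)&(P[...,2]<.199)&(P[...,1]>.2835)&(P[...,0]<.41);Q=P[q]
print(len(Q),Q[:,2].mean());c,r=cv2.minEnclosingCircle((Q[:,:2]*1000).astype(np.float32));print('ring enc',c,r, 'xrange',np.percentile(Q[:,0],[1,99]),'ymax',np.percentile(Q[:,1],99.5))
m=q.astype(np.uint8)
p=np.argwhere(m)[:,::-1].astype(np.float32);(u,v),rr=cv2.minEnclosingCircle(p);print('px',u,v,rr,ray('wrist',u,v,.1917,f))
# leaf board yaw: top face edge line
b=(P[...,2]>.204)&(P[...,2]<.216)&(P[...,1]>.243)&(P[...,1]<.285)&(abs(P[...,0]-.375)<.012);L=P[b];print('leaf',cv2.minAreaRect((L[:,:2]*1000).astype(np.float32)),L[:,1].max())
```

```text
2435 0.1913202850427232
ring enc (374.8271179199219, 293.7939147949219) 12.942378997802734 xrange [0.36410306 0.38533967] ymax 0.30626536682127137
px 282.5 98.57142639160156 38.652462005615234 [0.37483687 0.29439472 0.1917    ]
leaf ((375.2977294921875, 262.7535705566406), (14.638254165649414, 39.499820709228516), 0.11659836769104004) 0.282501632744964
```

The socket is at (0.3747,0.295) and the pin at (0.469,0.295), so the shift is 94 mm in +x with no change in y.

Call:
{"name": "servo_tool", "arguments": {"commands": [{"x":0.3,"y":0,"z":0,"turn":0},{"x":0.6,"y":0,"z":0,"turn":0},{"x":0.6,"y":0,"z":0,"turn":0},{"x":0.6,"y":0,"z":0,"turn":0},{"x":0.6,"y":0,"z":0,"turn":0},{"x":0.5,"y":0,"z":0,"turn":0},{"x":0.3,"y":0,"z":0,"turn":0},{"x":0.2,"y":0,"z":0,"turn":0},{"x":0.07,"y":0,"z":0,"turn":0},{"x":0,"y":0,"z":0,"turn":0},{"x":0,"y":0,"z":0,"turn":0},{"x":0,"y":0,"z":0,"turn":0}]}}

```text
t: 10.7
position: [0.4693, 0.2156, 0.2022]
orientation: [[-0.01, 1.0, -0.0], [1.0, 0.01, 0.0], [0.0, -0.0, -1.0]]
contact_force: [0.4, 0.4, -2.1]
finger_gap: 0.0131
grasp_force: 59.2
```

Run:
```python
from h import *
s=bot.state();i,d=imaging.get_image('wrist');np.savez('w5.npz',i=i,d=d,position=s['position'],orientation=s['orientation'])
P=cloud('wrist',d,s);print(s['position'],s['contact_force'].round(2))
q=(P[...,2]>.184)&(P[...,2]<.199)&(P[...,1]>.2835)&(abs(P[...,0]-.47)<.04);Q=P[q];print('ring',np.percentile(Q[:,0],[1,99]),Q[:,1].max(),Q[:,2].mean())
q=(P[...,2]>.143)&(P[...,2]<.16)&(abs(P[...,0]-.47)<.02)&(P[...,1]>.28);Q=P[q];print('pin',len(Q),Q.mean(0) if len(Q) else '', np.argwhere(q).mean(0)[::-1],cv2.minAreaRect((Q[:,:2]*1000).astype(np.float32)) if len(Q)>5 else '')
cv2.imwrite('pics/w5.png',cv2.resize(i[40:190,190:390],(800,600),interpolation=cv2.INTER_CUBIC))
```

```text
[0.46933769 0.21562338 0.20216623] [ 0.37  0.43 -2.14]
ring [0.45717302 0.47843202] 0.3067683397114745 0.1905389125377101
pin 238 [0.46908783 0.29492574 0.14993386] [285.2394958  95.7394958] ((469.0011901855469, 294.9524841308594), (7.344845771789551, 7.502478122711182), 1.0138895511627197)
```

View pics/w5.png

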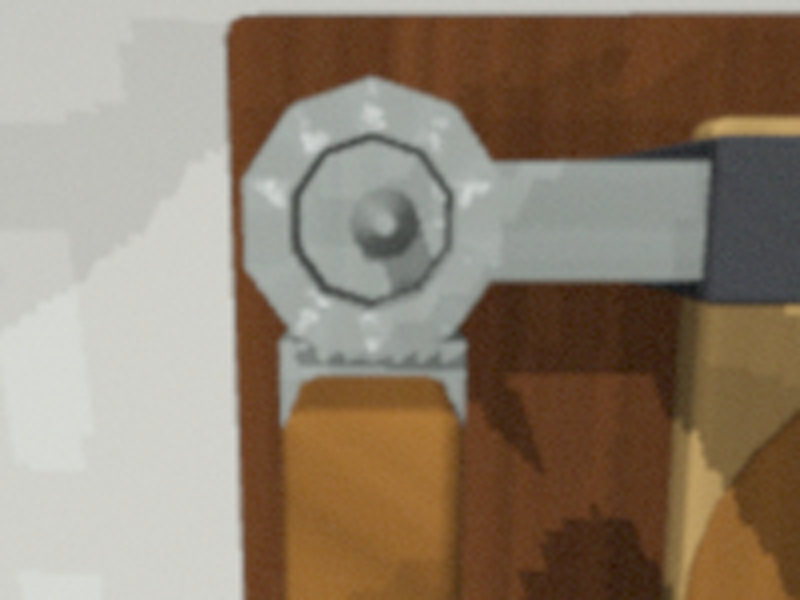

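The pin tip shows inside the socket hole, at crop (383,222) against the hole centre (372,218), about 1.2 mm off in x. I'll nudge +1.2 mm and lower gently to just above the seat.

Call:
{"name": "servo_tool", "arguments": {"commands": [{"x":0.05,"y":-0.01,"z":0,"turn":0},{"x":0,"y":0,"z":-0.16,"turn":0},{"x":0,"y":0,"z":-0.16,"turn":0},{"x":0,"y":0,"z":-0.16,"turn":0},{"x":0,"y":0,"z":-0.16,"turn":0},{"x":0,"y":0,"z":-0.16,"turn":0},{"x":0,"y":0,"z":-0.16,"turn":0},{"x":0,"y":0,"z":-0.16,"turn":0},{"x":0,"y":0,"z":-0.1,"turn":0},{"x":0,"y":0,"z":0,"turn":0}]}}

```text
t: 11.75
position: [0.4708, 0.2152, 0.1711]
orientation: [[-0.01, 1.0, -0.001], [1.0, 0.01, -0.0], [-0.0, -0.001, -1.0]]
contact_force: [-0.6, 0.5, -2.0]
finger_gap: 0.0131
grasp_force: 59.3
```

Call:
{"name": "servo_tool", "arguments": {"commands": [{"x":0,"y":0,"z":-0.08,"turn":0},{"x":0,"y":0,"z":-0.08,"turn":0},{"x":0,"y":0,"z":-0.08,"turn":0},{"x":0,"y":0,"z":-0.06,"turn":0},{"x":0,"y":0,"z":0,"turn":0}]}}

```text
t: 12.25
position: [0.4709, 0.2153, 0.1638]
orientation: [[-0.01, 1.0, -0.0], [1.0, 0.01, -0.0], [-0.0, -0.0, -1.0]]
contact_force: [-0.7, -1.6, -2.0]
finger_gap: 0.0133
grasp_force: 59.3
```

Call:
{"name": "servo_tool", "arguments": {"commands": [{"x":0,"y":0,"z":-0.03,"turn":0},{"x":0,"y":0,"z":-0.02,"turn":0},{"x":0,"y":0,"z":-0.02,"turn":0},{"x":0,"y":0,"z":0,"turn":0}]}}

```text
t: 12.65
position: [0.471, 0.2153, 0.1622]
orientation: [[-0.01, 1.0, -0.0], [1.0, 0.01, -0.0], [-0.0, -0.0, -1.0]]
contact_force: [-0.0, 0.5, -3.0]
finger_gap: 0.0132
grasp_force: 59.3
```

Call:
{"name": "servo_tool", "arguments": {"commands": [{"x":0,"y":0,"z":-0.03,"turn":0},{"x":0,"y":0,"z":-0.02,"turn":0},{"x":0,"y":0,"z":0,"turn":0}]}}

```text
t: 12.95
position: [0.4712, 0.2153, 0.1613]
orientation: [[-0.01, 1.0, 0.0], [1.0, 0.01, 0.0], [0.0, 0.0, -1.0]]
contact_force: [0.8, -1.0, -0.5]
finger_gap: 0.0133
grasp_force: 59.6
```

Run:
```python
from h import *
s=bot.state();i,d=imaging.get_image('wrist')
P=cloud('wrist',d,s);print(s['position'],s['contact_force'].round(2))
q=(P[...,2]>.143)&(P[...,2]<.152)&(P[...,1]>.2835)&(abs(P[...,0]-.47)<.03);Q=P[q];print('ring z',len(Q),np.median(Q[:,2]),Q.mean(0))
q=(P[...,2]>.16)&(P[...,2]<.18)&(P[...,1]>.25)&(P[...,1]<.28)&(abs(P[...,0]-.47)<.01);print('top z',np.median(P[q][:,2]))
cv2.imwrite('pics/w6.png',i)
```

```text
[0.47115609 0.21527663 0.16130441] [ 0.8  -0.96 -0.46]
ring z 2699 0.15001185627427335 [0.46957549 0.29469751 0.14971853]
top z 0.16998938960346527
```

The ring top is at 0.150 and the leaf top at 0.170, the seated heights, and the wrist has begun to unload. One more small press to confirm the seat.

Call:
{"name": "servo_tool", "arguments": {"commands": [{"x":0,"y":0,"z":-0.03,"turn":0},{"x":0,"y":0,"z":0,"turn":0},{"x":0,"y":0,"z":0,"turn":0}]}}

```text
t: 13.3
position: [0.4713, 0.2152, 0.1611]
orientation: [[-0.01, 1.0, 0.001], [1.0, 0.01, 0.0], [-0.0, 0.001, -1.0]]
contact_force: [-2.1, -1.5, 5.7]
finger_gap: 0.0129
grasp_force: 60.5
```

Seated: the wrist now reads +5.7 N upward. Releasing and rising.

Call:
{"name": "servo_tool", "arguments": {"commands": [{"x":0,"y":0,"z":0.02,"turn":0},{"x":0,"y":0,"z":0,"turn":0},{"x":0,"y":0,"z":0,"turn":0},{"x":0,"y":0,"z":0,"turn":0},{"x":0,"y":0,"z":0,"turn":0},{"x":0,"y":0,"z":0,"turn":0},{"x":0,"y":0,"z":0,"turn":0},{"x":0,"y":0,"z":0,"turn":0}], "fingers": 0.6}}

```text
t: 14.1
position: [0.471, 0.2153, 0.1608]
orientation: [[-0.01, 1.0, 0.0], [1.0, 0.01, 0.0], [0.0, 0.0, -1.0]]
contact_force: [0.2, 0.7, 0.1]
finger_gap: 0.0513
grasp_force: 0.0
```

Call:
{"name": "servo_tool", "arguments": {"commands": [{"x":0,"y":0,"z":0.2,"turn":0},{"x":0,"y":0,"z":0.4,"turn":0},{"x":0,"y":0,"z":0.6,"turn":0},{"x":0,"y":0,"z":0.8,"turn":0},{"x":0,"y":0,"z":0.8,"turn":0},{"x":0,"y":0,"z":0.8,"turn":0},{"x":0,"y":0,"z":0.6,"turn":0},{"x":0,"y":0,"z":0,"turn":0},{"x":0,"y":0,"z":0,"turn":0}]}}

```text
t: 15.0
position: [0.4711, 0.2153, 0.2661]
orientation: [[-0.01, 1.0, 0.001], [1.0, 0.01, 0.0], [0.0, 0.001, -1.0]]
contact_force: [0.7, 0.3, -0.0]
finger_gap: 0.0516
grasp_force: 0.0
```

Run:
```python
from h import *
s=bot.state();i,d=imaging.get_image('wrist')
P=cloud('wrist',d,s);print(s['position'],s['contact_force'].round(2))
q=(P[...,2]>.143)&(P[...,2]<.155)&(P[...,1]>.283)&(abs(P[...,0]-.47)<.03);Q=P[q];print('ring',len(Q),np.median(Q[:,2]),Q.mean(0))
q=(P[...,2]>.163)&(P[...,2]<.177)&(abs(P[...,0]-.47)<.05)&(P[...,1]<.285);q[320:]=0;Q=P[q];print('top',np.median(Q[:,2]),cv2.minAreaRect((Q[:,:2]*1000).astype(np.float32)))
q=(P[...,2]>.18)&(P[...,2]<.195)&(P[...,0]>.54)&(P[...,0]<.63);Q=P[q];I=i.astype(int)[q];r=(I[:,2]>100)&(I[:,1]<60);Q=Q[r];print('red',len(Q),cv2.minEnclosingCircle((Q[:,:2]*1000).astype(np.float32)) if len(Q) else '',Q[:,2].mean())
cv2.imwrite('pics/w7.png',i)
```

```text
[0.47105118 0.21529332 0.26614605] [ 0.71  0.29 -0.04]
ring 715 0.15042591318041698 [0.4695673  0.29301358 0.15022203]
top 0.1669712087385472 ((470.4967956542969, 213.3919677734375), (14.382475852966309, 128.92369079589844), 0.5964869856834412)
red 4720 ((584.093017578125, 219.06304931640625), 23.591604232788086) 0.1873182031457076
```

View pics/w7.png

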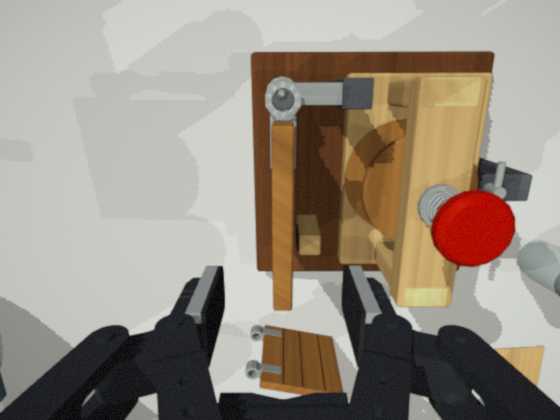

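The leaf hangs on its own and closed: ring around the pin at (284,98), top edge from (284,125) to (284,308), parallel to the press front. The red head is at (473,228), centre (0.584,0.2187). I'll close the fingers and move over the plunger.

Call:
{"name": "servo_tool", "arguments": {"commands": [{"x":0.4,"y":0.03,"z":0,"turn":0},{"x":0.8,"y":0.03,"z":0,"turn":0},{"x":0.8,"y":0.03,"z":0,"turn":0},{"x":0.8,"y":0.03,"z":0,"turn":0},{"x":0.8,"y":0.01,"z":0,"turn":0},{"x":0.6,"y":0,"z":0,"turn":0},{"x":0.33,"y":0,"z":0,"turn":0},{"x":0,"y":0,"z":0,"turn":0},{"x":0,"y":0,"z":-0.4,"turn":0},{"x":0,"y":0,"z":-0.4,"turn":0},{"x":0,"y":0,"z":-0.4,"turn":0},{"x":0,"y":0,"z":-0.4,"turn":0},{"x":0,"y":0,"z":-0.2,"turn":0},{"x":0,"y":0,"z":0,"turn":0}], "fingers": 0, "grip_force": 20}}

```text
t: 16.45
position: [0.5836, 0.2185, 0.2196]
orientation: [[-0.01, 1.0, -0.002], [1.0, 0.01, -0.0], [-0.0, -0.002, -1.0]]
contact_force: [-0.6, -0.3, -0.3]
finger_gap: 0.0003
grasp_force: 0.0
```

Call:
{"name": "servo_tool", "arguments": {"commands": [{"x":0,"y":0,"z":-0.15,"turn":0},{"x":0,"y":0,"z":-0.15,"turn":0},{"x":0,"y":0,"z":-0.16,"turn":0},{"x":0,"y":0,"z":-0.16,"turn":0},{"x":0,"y":0,"z":-0.16,"turn":0},{"x":0,"y":0,"z":-0.16,"turn":0},{"x":0,"y":0,"z":-0.16,"turn":0},{"x":0,"y":0,"z":-0.16,"turn":0},{"x":0,"y":0,"z":0,"turn":0}]}}

```text
t: 17.35
position: [0.5847, 0.2186, 0.1906]
orientation: [[-0.01, 1.0, 0.002], [1.0, 0.01, 0.0], [0.0, 0.002, -1.0]]
contact_force: [-2.3, -0.0, 11.2]
finger_gap: 0.0001
grasp_force: 5.0
```

Call:
{"name": "servo_tool", "arguments": {"commands": [{"x":0,"y":0,"z":-0.08,"turn":0},{"x":0,"y":0,"z":-0.08,"turn":0},{"x":0,"y":0,"z":-0.06,"turn":0},{"x":0,"y":0,"z":0,"turn":0},{"x":0,"y":0,"z":0,"turn":0}]}}

```text
t: 17.85
position: [0.5847, 0.2186, 0.1859]
orientation: [[-0.01, 1.0, 0.002], [1.0, 0.01, 0.0], [0.0, 0.002, -1.0]]
contact_force: [-3.5, -1.5, 11.0]
finger_gap: -0.0001
grasp_force: 5.6
```

Call:
{"name": "servo_tool", "arguments": {"commands": [{"x":0,"y":0,"z":-0.06,"turn":0},{"x":0,"y":0,"z":-0.04,"turn":0},{"x":0,"y":0,"z":-0.02,"turn":0},{"x":0,"y":0,"z":0,"turn":0}]}}

```text
t: 18.25
position: [0.5847, 0.2186, 0.1849]
orientation: [[-0.01, 1.0, 0.004], [1.0, 0.01, 0.0], [0.0, 0.004, -1.0]]
contact_force: [-7.8, -2.1, 21.0]
finger_gap: 0.0003
grasp_force: 10.7
```

The force jumped to 21 N with the tips at about z 0.160, so the plunger is on its stop. I'll hold, then let it rise.

Call:
{"name": "servo_tool", "arguments": {"commands": [{"x":0,"y":0,"z":-0.02,"turn":0},{"x":0,"y":0,"z":0,"turn":0},{"x":0,"y":0,"z":0,"turn":0},{"x":0,"y":0,"z":0,"turn":0},{"x":0,"y":0,"z":0,"turn":0},{"x":0,"y":0,"z":0,"turn":0},{"x":0,"y":0,"z":0,"turn":0},{"x":0,"y":0,"z":0,"turn":0}]}}

```text
t: 19.05
position: [0.5847, 0.2187, 0.1849]
orientation: [[-0.01, 1.0, 0.004], [1.0, 0.01, 0.0], [0.0, 0.004, -1.0]]
contact_force: [-8.5, -2.3, 24.1]
finger_gap: 0.0002
grasp_force: 11.8
```

Call:
{"name": "servo_tool", "arguments": {"commands": [{"x":0,"y":0,"z":0.2,"turn":0},{"x":0,"y":0,"z":0.2,"turn":0},{"x":0,"y":0,"z":0.2,"turn":0},{"x":0,"y":0,"z":0.2,"turn":0},{"x":0,"y":0,"z":0.2,"turn":0},{"x":0,"y":0,"z":0.2,"turn":0},{"x":0,"y":0,"z":0.2,"turn":0},{"x":0,"y":0,"z":0.4,"turn":0},{"x":-0.3,"y":0,"z":0.6,"turn":0},{"x":-0.8,"y":0,"z":0.8,"turn":0},{"x":-0.8,"y":0,"z":0.8,"turn":0},{"x":-0.8,"y":0,"z":0.4,"turn":0},{"x":-0.8,"y":0,"z":0,"turn":0},{"x":-0.4,"y":0,"z":0,"turn":0},{"x":0,"y":0,"z":0,"turn":0},{"x":0,"y":0,"z":0,"turn":0}]}}

```text
t: 20.65
position: [0.4871, 0.2185, 0.2905]
orientation: [[-0.01, 1.0, 0.001], [1.0, 0.01, -0.0], [-0.0, 0.001, -1.0]]
contact_force: [0.6, 0.2, 0.1]
finger_gap: -0.0
grasp_force: 0.0
```

Run:
```python
from h import *
s=bot.state();i,d=imaging.get_image('wrist')
P=cloud('wrist',d,s);print(s['t'],s['position'],s['contact_force'].round(2))
q=(P[...,2]>.143)&(P[...,2]<.155)&(P[...,1]>.283)&(abs(P[...,0]-.47)<.03);Q=P[q];print('ring',len(Q),np.median(Q[:,2]),Q.mean(0))
q=(P[...,2]>.16)&(P[...,2]<.177)&(abs(P[...,0]-.47)<.05)&(P[...,1]<.285);q[320:]=0;Q=P[q];print('top',np.median(Q[:,2]),cv2.minAreaRect((Q[:,:2]*1000).astype(np.float32)),'slope z/y',np.polyfit(Q[:,1],Q[:,2],1)[0],'slope z', np.percentile(Q[:,2],[5,95]))
I=i.astype(int);r=(I[...,2]>100)&(I[...,1]<60)&(P[...,0]>.54)&(P[...,0]<.63)&(P[...,2]>.1);print('red z',np.percentile(P[r][:,2],[10,50,90]))
```

```text
20.65 [0.48713597 0.21853344 0.2904777 ] [0.61 0.18 0.09]
ring 608 0.15044771512430707 [0.46971867 0.29296369 0.15016293]
top 0.16722847781035008 ((470.28009033203125, 221.70904541015625), (14.490360260009766, 112.54939270019531), 0.7147238254547119) slope z/y 0.04310467799249641 slope z [0.1642154  0.16975591]
red z [0.18489999 0.18789473 0.18886083]
```

The leaf is hung and closed with a tilt of 0.043 rad (limit 0.08). The plunger was pressed and is back up at 0.188, and the robot is clear. Handing in.

```bash
python3 -c "
from rig import job_done
print(job_done())"
```

```text
the job is handed in; nothing more can be done
None
```

The middle-sized guard leaf hangs closed on both pintles, the plunger was pressed to its stop, held and is fully up again, and I handed the job in at about 21 s; no verdict came back.

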